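# Chock the drum speaker on the sloping reading desk

### The job

Set the yellow wooden chock squarely on the green pad of the sloping reading desk, one slanted face looking uphill, and leave it there. Then take the plum drum speaker out of its charging dock and lay it on its side on the pad against the chock's uphill face, letting go only once the chock will keep it from rolling, so that it stays put. Leave the cream candle where it stands.

Things in the scene. Friction and masses are not known exactly. Their poses are not given: they have to be found in the camera images.
- speaker_mid (a point): Plum drum speaker with brass end bands: a plain cylinder, 52 mm diameter, 60 mm long, about 180 g, lying. This point is its centre; its y axis runs along the cylinder (x and z turn as it rolls). It starts in a black dock fixed to the table, 36 mm wide and 16 mm high, beyond which each flat end sticks out 12 mm, free to pinch; centre then 34 mm up. Unchocked, it rolls off the slope.
- chock_mid (a point): Roof-shaped yellow wooden chock, dark rubber sole, about 90 g, on the table: sole 59 (x) by 44 (y) mm, flat top 24 by 44, 34 mm high. Slanted faces (60 degrees) look to its +x and -x; the +y and -y faces are upright, 44 mm apart. This point: its centre, 17 mm above the sole. A speaker touching slope and slanted face has its centre 47 mm from this point along the slope, 26 mm off the slope.
- pad_mid (a point): Middle of the green pad, flush in the pale wooden top of a sloping reading desk fixed to the table. Pad 160 mm up the slope (x) by 180 mm across (y); top 260 by 300 mm, no rim. The point is on the surface, 38 mm above the table. Its x axis points uphill along the surface (7 degree rise, low edge on the robot's side), y across the slope, z square to the surface.
- candle: Bystander: cream pillar candle standing upright, 50 mm in diameter, 60 mm high; origin under its centre. Leave it alone.
Mind the look-alikes: they are no part of the job. What is shaped like the part that bears chock_mid but blue is not meant.

How it is judged:
On the way, in this order (a step that is already met when the one before it is completed fails the run):
1. the chock stands squarely on the green pad, let go, while the speaker is still in its dock (x of chock_mid in the frame of pad_mid between -0.085 and 0.085 m and y of chock_mid in the frame of pad_mid between -0.085 and 0.085 m and z of chock_mid in the frame of pad_mid between 0.01 and 0.024 m and angle between the z axis of chock_mid and the z axis of pad_mid, either way round below 0.2 rad and angle between the x axis of chock_mid and the x axis of pad_mid, either way round below 0.26 rad and linear speed of chock below 0.02 m/s and contact force between the fingers and chock below 0.05 N and distance of speaker_mid from where it was at the start of the episode below 0.02 m), for 0.2 s.
2. the speaker, still held, is brought against the chock (contact force between the fingers and speaker above 0.5 N and distance between speaker_mid and chock_mid below 0.065 m and x of chock_mid in the frame of pad_mid between -0.085 and 0.085 m and y of chock_mid in the frame of pad_mid between -0.085 and 0.085 m and z of chock_mid in the frame of pad_mid between 0.01 and 0.024 m and angle between the z axis of chock_mid and the z axis of pad_mid, either way round below 0.2 rad and angle between the x axis of chock_mid and the x axis of pad_mid, either way round below 0.26 rad and linear speed of chock below 0.02 m/s), for 0.1 s.
At the end, for the whole second after the job is handed in: The chock stands flat on the green pad, square to the slope within 15 degrees; the speaker lies on its side across the slope (within 15 degrees), let go and at rest against the chock. Both centres are within 85 mm of the pad's middle, up the slope and across it (x of chock_mid in the frame of pad_mid between -0.085 and 0.085 m and y of chock_mid in the frame of pad_mid between -0.085 and 0.085 m and z of chock_mid in the frame of pad_mid between 0.01 and 0.024 m and angle between the z axis of chock_mid and the z axis of pad_mid, either way round below 0.2 rad and angle between the x axis of chock_mid and the x axis of pad_mid, either way round below 0.26 rad and linear speed of chock below 0.02 m/s and x of speaker_mid in the frame of pad_mid between -0.085 and 0.085 m and y of speaker_mid in the frame of pad_mid between -0.085 and 0.085 m and z of speaker_mid in the frame of pad_mid between 0.02 and 0.034 m and angle between the y axis of speaker_mid and the y axis of pad_mid, either way round below 0.26 rad and contact force between speaker and chock above 0.01 N and linear speed of speaker below 0.01 m/s and angular speed of speaker below 0.3 rad/s and contact force between the fingers and speaker below 0.05 N); the robot touches nothing.
It fails at once if the speaker is let go outside its dock more than about 17 mm short of touching the chock (let roll, dropped or thrown) (distance of speaker_mid from where it was at the start of the episode above 0.03 m and contact force between the fingers and speaker below 0.02 N and distance between speaker_mid and chock_mid above 0.065 m).
It fails at once if the candle is shifted by more than 20 mm or tipped (distance of candle from where it was at the start of the episode above 0.02 m or angle between candle's own z axis and vertical above 0.3 rad).
It also fails if it takes over 67 s, if anything falls off the work surface, if the arm or the gripper's body presses on something with over 40 N, if the wrist force passes 120 N, or if a joint passes its speed limit or range.

### The arm

A 6-joint arm with a two-finger parallel gripper is mounted at the origin on the work surface. World frame = base frame: x ahead of the robot, y to its left, z up, the work surface at z = 0. Lengths are in m, angles in rad, forces in N, time in s.
With the tool pointing down it reaches from about 0.275 to 0.875 m from the base axis. Payload 12.5 kg.
Tool frame: the origin (TCP) lies on the centre line of the jaws, within the pads' length; the fingertips stand r.finger_overhang ahead of it and the grasp point (between the pads) lies 3 mm ahead of it (r.finger_overhang is the distance from the TCP to the fingertips, in m); z points along the fingers, y is the line along which they close (so a half turn about z gives the same grasp; the last joint's range is limited). The gripper opens to 85 mm and grips with 20 to 120 N. Pads are 22 mm wide; open, the fingers measure 114 mm over their backs; the gripper's body (76 mm by 85 mm) begins 54 mm behind the grasp point. The pads swing forward as they close: fully open they stand 13 mm farther back than shut.
Start: joints at [-1.282, 0.351, 1.652, -0, 1.139, -0.085], TCP at [0.201, -0.512, 0.253] pointing down, gripper open.
Joint ranges: [-2.75, 2.75], [-0.79, 2.1], [0.01, 2.65], [-1.57, 4.71], [0.07, 3.14], [-2.87, 2.87]. Speed limits (rad/s): [2.22, 2.22, 2.79, 3.14, 3.14, 3.14].

### API

Orientations are given as a unit quaternion [x, y, z, w].
In Python, from cell import r, optics gives the robot as it stands. The module is installed in compiled form; this text tells all that it offers. Calls block until the motion is done:
- r.move_to(position, orientation): joint-space move of the TCP to a pose.
- r.move_linear(position, rot=None, vel=0.15): straight line of the TCP; rot=None keeps the orientation; vel is the mean speed in m/s.
- r.set_joints(angles): joint-space move.
- r.set_gripper(opening, squeeze=None): opening from 0.0 (shut) to 1.0 (fully open); squeeze is the grip in N (None keeps the last); returns when the fingers have stopped.
- r.sleep(seconds).
- r.inverse_kinematics(position, orientation): joint angles nearest the present ones, or None.
- optics.get_image(name): name is "scene" or "top"; returns a dict with "pixels" (384x512x3 uint8, red, green, blue), "depth" (384x512 float32, m along the optical axis (not along the pixel's ray), 0 where there is no reading), "fx", "fy", "cx", "cy" (pixels), "camera_from_world" (4x4, takes a point from world to camera coordinates). Camera axes: x right, y down, z forward; pixel columns grow to the right and rows downward; lengths in m; the calibration is good to about 2 mm. A picture is of the moment at which its call begins.
A pose or a line that the arm cannot do raises r.PlanningError and nothing moves.
- r.hand_in(): hands the job in; it is judged then, once.
Readings, each from a call of its own:
- r.current_t(): time.
- r.current_q(): joint angles.
- r.current_qvel(): joint speeds.
- r.current_effort(): joint torques, N m.
- r.current_tool_pos(): TCP position.
- r.current_ee_rot(): TCP orientation.
- r.current_contact_force(): force on the tool from outside, world axes, zero at the start.
- r.current_torque(): the same for the moment, N m.
- r.current_opening(): opening from 0.0 (shut) to 1.0 (fully open).
- r.current_finger_force(): force on a finger pad.
Only numpy, scipy, OpenCV 4.12 (cv2) and the standard library are available. Lean on these libraries where they do the work, as an engineer would, in place of code of your own. Each camera call takes 0.05 s, during which the arm holds its last target. There are 200 camera calls.

## Working session

There is one attempt and no reset: what is moved stays moved. The work goes in short steps, each a Python script; the robot and the scene stay as the last script left them, time stands still between calls to the robot, and variables do not carry over. Pictures are saved under pics/ and viewed, at most 10 in all, crops included, and the job is handed in when it is done.

```bash
mkdir -p pics; cat > h.py <<'E'
import numpy as np, cv2
from cell import r, optics
from scipy.spatial.transform import Rotation as R
def snap(n):
    im=optics.get_image(n); np.savez(f'{n}.npz',**im); return im
def world(im):
    d=im["depth"]; v,u=np.mgrid[:d.shape[0],:d.shape[1]]
    p=np.stack([(u-im["cx"])/im["fx"]*d,(v-im["cy"])/im["fy"]*d,d,np.ones_like(d)],-1)
    w=p@np.linalg.inv(im["camera_from_world"]).T
    w[d==0]=np.nan
    return w[...,:3]
E
python3 - <<'E'
from h import *
for n in("top","scene"):
    im=snap(n); cv2.imwrite(f'pics/{n}0.png',cv2.cvtColor(im["pixels"],cv2.COLOR_RGB2BGR))
    print(n,im["fx"],np.linalg.inv(im["camera_from_world"]).round(3).tolist())
print(r.finger_overhang,r.current_t(),r.current_ee_rot())
E
```

```text
top 349.89859628925547 [[-0.008, -0.991, 0.132, 0.368], [-1.0, 0.004, -0.031, -0.098], [0.03, -0.132, -0.991, 0.929], [0.0, 0.0, 0.0, 1.0]]
scene 363.86627442601343 [[0.58, 0.436, -0.688, 1.098], [0.814, -0.316, 0.487, -0.552], [-0.005, -0.843, -0.538, 0.554], [0.0, 0.0, 0.0, 1.0]]
0.022 0.1 [ 9.82583825e-01  1.85819168e-01 -6.13114729e-05 -5.10521514e-04]
```

View pics/top0.png

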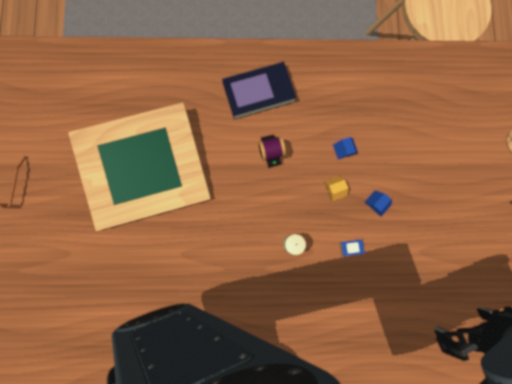

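View pics/scene0.png

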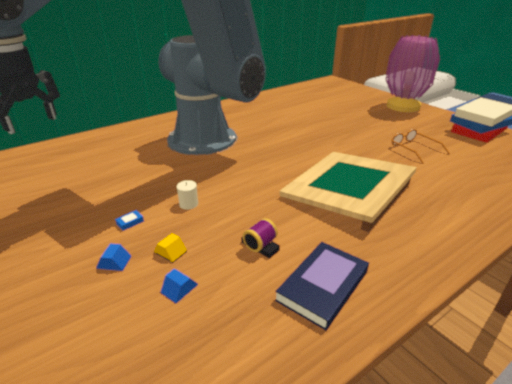

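Top view: the yellow chock is at (338,189), the speaker in its dock at (272,150), the green pad at (140,165) and the candle at (295,244). The chock look-alikes are blue, at (345,148) and (379,202), and the other distractors are a blue/white box at (352,247) and a book at (260,88). I choose the yellow one at (338,189), and will check it in a close crop while measuring.

```bash
cat > meas.py <<'E'
from h import *
def load(n): return dict(np.load(f'{n}.npz'))
def mask(im,lo,hi,box):
    h=cv2.cvtColor(im["pixels"],cv2.COLOR_RGB2HSV); m=cv2.inRange(h,lo,hi); k=np.zeros_like(m)
    u0,v0,u1,v1=box; k[v0:v1,u0:u1]=m[v0:v1,u0:u1]; return k>0
def fit_rect(p): 
    (c,s,a)=cv2.minAreaRect((p[:,:2]*1000).astype(np.float32)); return np.array(c).round(1),np.array(s).round(1),round(a,1)
E
python3 - <<'E'
from meas import *
import json
im={n:load(n) for n in("top","scene")}; W={n:world(im[n]) for n in im}
def rep(name,n,lo,hi,box,zmin=None,zmax=None):
    m=mask(im[n],lo,hi,box); p=W[n][m]; p=p[~np.isnan(p[:,0])]
    if zmin is not None: p=p[(p[:,2]>zmin)&(p[:,2]<(zmax or 9))]
    print(name,n,len(p),'mean',p.mean(0).round(4),'zpct',np.percentile(p[:,2],[2,50,98]).round(4),fit_rect(p)); return p
Y=((20,120,120),(35,255,255))
rep('chock','top',*Y,(320,172,358,206)); rep('chocktop','top',*Y,(320,172,358,206),.031)
rep('chock','scene',*Y,(150,230,190,265)); rep('chocktop','scene',*Y,(150,230,190,265),.031)
for n,b in(('top',(90,120,190,210)),('scene',(300,155,395,205))):
    p=rep('pad',n,(55,80,20),(95,255,200),b); A=np.c_[p[:,:2],np.ones(len(p))]; s=np.linalg.lstsq(A,p[:,2],rcond=None)[0]
    print('plane',s.round(4),np.degrees(np.arctan(np.hypot(*s[:2]))).round(2),'dir',np.degrees(np.arctan2(s[1],s[0])).round(1))
for n,b in(('top',(255,130,292,168)),('scene',(238,215,282,255))):
    rep('plum',n,(135,80,30),(172,255,255),b)
    rep('brass',n,(12,80,80),(35,255,255),b,.02)
for n,b in(('top',(280,228,312,260)),('scene',(172,178,202,212))): rep('candle',n,(12,0,150),(40,110,255),b,.02)
a=im['top']["pixels"][120:220,240:400]; b=im['scene']["pixels"][200:300,90:290]
f=lambda x:cv2.resize(x,(800,int(800*x.shape[0]/x.shape[1])),interpolation=cv2.INTER_CUBIC)
cv2.imwrite('pics/crop.png',cv2.cvtColor(f(a),cv2.COLOR_RGB2BGR))
E
```

```text
chock top 120 mean [ 0.4919 -0.3487  0.0336] zpct [0.0306 0.0335 0.0366] (array([ 491.9, -348.2]), array([20.7, 41. ]), 21.3)
chocktop top 113 mean [ 0.492  -0.3488  0.0338] zpct [0.0312 0.0336 0.0366] (array([ 491.9, -348.2]), array([20.7, 41. ]), 21.3)
chock scene 577 mean [ 0.5016 -0.3498  0.0229] zpct [0.0024 0.0239 0.0369] (array([ 478. , -339.1]), array([79. , 74.6]), 20.1)
chocktop scene 198 mean [ 0.4951 -0.3504  0.0351] zpct [0.0313 0.0354 0.0375] (array([ 492.9, -349.3]), array([31. , 44.9]), 24.0)
pad top 3981 mean [0.5477 0.165  0.038 ] zpct [0.0281 0.038  0.048 ] (array([547.7, 164.9]), array([150.2, 172.4]), 15.7)
plane [ 0.1193  0.0322 -0.0326] 7.04 dir 15.1
pad scene 1582 mean [0.5523 0.1602 0.041 ] zpct [0.0314 0.0413 0.0499] (array([547.3, 164.1]), array([152.1, 171.9]), 15.3)
plane [ 0.1182  0.0337 -0.0296] 7.01 dir 15.9
plum top 319 mean [ 0.5909 -0.1763  0.0515] zpct [0.015  0.0557 0.0617] (array([ 598.7, -174.5]), array([59.1, 39.6]), 14.1)
brass top 135 mean [ 0.5909 -0.1678  0.0511] zpct [0.0274 0.0545 0.0612] (array([ 595.2, -174.3]), array([50.3, 61.1]), 13.2)
plum scene 334 mean [ 0.6066 -0.1729  0.0513] zpct [0.018  0.0558 0.0622] (array([ 606.2, -172.4]), array([54.7, 42.4]), 8.2)
brass scene 224 mean [ 0.6041 -0.1883  0.0477] zpct [0.0217 0.0518 0.0621] (array([ 594.9, -175.8]), array([51.4, 63.1]), 13.5)
candle top 346 mean [ 0.3472 -0.2261  0.0575] zpct [0.0319 0.0588 0.0621] (array([ 347.3, -227.2]), array([47.8, 46.6]), 89.9)
candle scene 390 mean [ 0.3574 -0.2346  0.0485] zpct [0.0219 0.0524 0.0632] (array([ 348.3, -230.9]), array([48.1, 49.8]), 52.5)
```

View pics/crop.png

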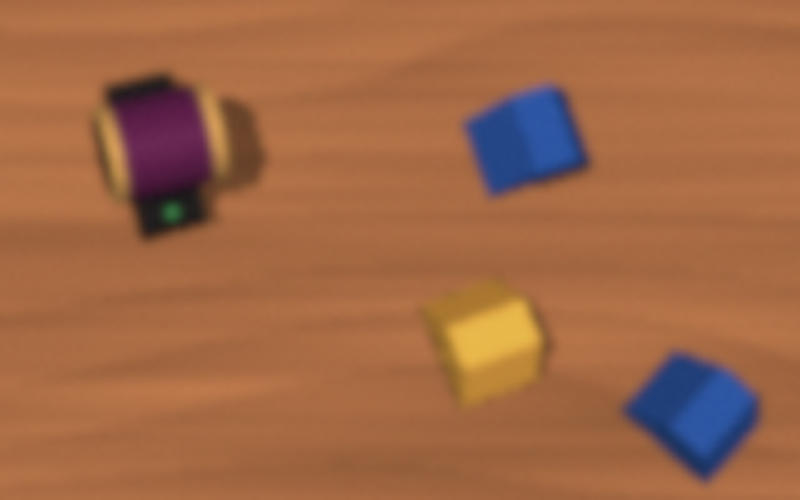

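The crop confirms the yellow roof chock, with its flat top at crop (490,335) and slanted faces on either side, at yaw of about 22°. The heights match: top 0.034, speaker top 0.061, pad 0.038 at 7°. Next I grasp the chock.

```bash
cat >> h.py <<'E'
d2r=np.radians
def rot(yaw,slope=0.):  # tool x along object x (uphill), z down
    return R.from_euler('ZY',[yaw,-slope])*R.from_euler('x',np.pi)
def q(yaw,slope=0.): return rot(yaw,slope).as_quat()
CH=np.array([.492,-.349]); CY=d2r(22); SP=np.array([.595,-.175]); SY=d2r(13.4)
PAD=np.array([.5475,.1645,.038]); PY=d2r(15.5); PS=d2r(7)
RP=R.from_euler('ZY',[PY,-PS])
def pad(x,y,z): return PAD+RP.apply([x,y,z])   # pad frame -> world
def st(m=''): print(m,'t',round(r.current_t(),2),'p',r.current_tool_pos().round(4) if hasattr(r.current_tool_pos(),'round') else r.current_tool_pos(),'F',np.round(r.current_contact_force(),2),'open',round(r.current_opening(),3),'ff',np.round(r.current_finger_force(),2))
E
python3 - <<'E'
from h import *
print(q(CY),r.current_ee_rot(), RP.apply([1,0,0]))
for n,p,o in(('c',[*CH,.03],q(CY)),('s',[*SP,.037],q(SY)),('p',pad(-.024,0,.03),q(PY,PS)),('p2',pad(.03,0,.15),q(PY,PS))):
    s=r.inverse_kinematics(p,o); print(n,None if s is None else np.round(s,2))
r.set_gripper(.85); print(r.finger_overhang)
r.move_to([*CH,.12],q(CY)); st('above')
r.move_linear([*CH,.031],vel=.08); st('down')
r.set_gripper(0.3,squeeze=40); st('grip'); print(r.finger_overhang)
r.move_linear([*CH,.06],vel=.08); r.sleep(.2); st('lift')
E
```

```text
[9.81627183e-01 1.90808995e-01 1.16836813e-17 6.01073294e-17] [ 9.82583825e-01  1.85819168e-01 -6.13114729e-05 -5.10521514e-04] [0.9564477  0.26524642 0.12186934]
c [-0.69  0.74  1.64 -0.    0.76  0.49]
s [-0.36  0.75  1.59 -0.    0.8   0.98]
p [0.2  0.57 1.88 0.02 0.57 1.49]
p2 [0.21 0.43 1.71 0.01 0.88 1.5 ]
0.022
above t 1.74 p [ 0.4916 -0.35    0.1205] F [0.65 0.92 0.67] open 0.854 ff 0.0
down t 3.0 p [ 0.4923 -0.3492  0.0316] F [0.33 0.59 0.01] open 0.848 ff 0.0
grip t 3.38 p [ 0.4923 -0.3492  0.0316] F [-0.91  1.51  5.15] open 0.512 ff 40.8
0.022
lift t 4.09 p [ 0.4918 -0.3488  0.0596] F [ 0.68  0.8  -0.43] open 0.51 ff 40.32
```

```bash
python3 - <<'E'
from h import *
X=-.026
r.move_linear([*CH,.20],vel=.25)
r.move_to(pad(X,0,.13),q(PY,PS)); st('over')
r.move_linear(pad(X,0,.045),vel=.12); r.sleep(.2); F0=np.array(r.current_contact_force()); st('near')
for z in np.arange(.036,.026,-.001):
    r.move_linear(pad(X,0,z),vel=.03); F=np.array(r.current_contact_force())-F0
    if F[2]>3: break
st('down %.3f'%z); print(F)
r.set_gripper(.75); r.sleep(.2); st('open')
r.move_linear(pad(X,0,.14),vel=.2); st('up')
r.move_to([*SP,.16],q(SY)); r.sleep(.1)
im=snap('top'); cv2.imwrite('pics/top1.png',cv2.cvtColor(im["pixels"],cv2.COLOR_RGB2BGR)); im2=snap('scene')
from meas import *
for n in('top','scene'):
    im=load(n); h=cv2.cvtColor(im["pixels"],cv2.COLOR_RGB2HSV); w=world(im); l=RP.inv().apply((w-PAD).reshape(-1,3)).reshape(w.shape)
    m=(abs(l[...,0])<.09)&(abs(l[...,1])<.09)&(l[...,2]>.029)&(l[...,2]<.045)
    p=l[m]; print(n,len(p),p.mean(0).round(4),fit_rect(p))
E
```

```text
over t 6.63 p [0.5078 0.1527 0.1639] F [ 0.64 -0.48 -1.27] open 0.509 ff 40.32
near t 7.69 p [0.5177 0.1562 0.0802] F [ 0.29 -0.71  0.56] open 0.508 ff 40.33
down 0.031 t 9.39 p [0.519  0.1566 0.0663] F [-3.78 -2.14 10.99] open 0.507 ff 41.53
[-4.07121702 -1.42595395 10.43615409]
open t 9.93 p [0.519  0.1566 0.0656] F [0.09 0.38 0.09] open 0.754 ff 0.0
up t 10.62 p [0.5058 0.153  0.173 ] F [-0.13  0.36 -0.1 ] open 0.748 ff 0.0
top 214 [-0.0244  0.0002  0.0331] (array([-24. ,   0.6]), array([44.6, 30.8]), 86.1)
scene 110 [-0.0224 -0.0042  0.0343] (array([-23.4,  -0.8]), array([48.3, 30.7]), 87.2)
```

View pics/top1.png

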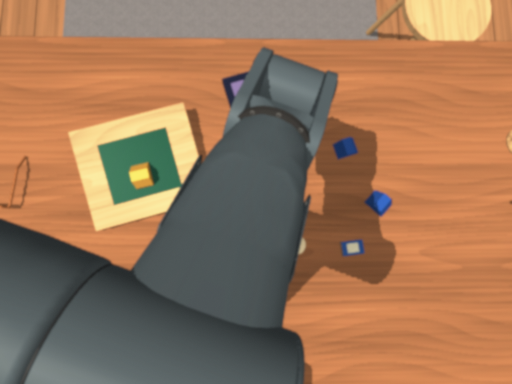

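The top view shows the chock at (141,176), on the pad and squarely set: pad x about -24 mm, top 33–34 mm off the surface. Now the speaker.

```bash
python3 - <<'E'
from h import *
r.set_gripper(1.0)
r.move_linear([*SP,.038],vel=.08); st('down')
r.set_gripper(0.5,squeeze=40); r.sleep(.2); st('grip')
r.move_linear([*SP,.06],vel=.06); r.sleep(.2); st('lift')
if .6<r.current_opening()<.8 and np.max(r.current_finger_force())>20:
    r.move_linear([*SP,.20],vel=.2)
    r.move_to(pad(.045,0,.14),q(PY,PS)); r.sleep(.1); st('over')
    im=snap('scene'); cv2.imwrite('pics/s2.png',cv2.cvtColor(im["pixels"],cv2.COLOR_RGB2BGR)); snap('top')
E
```

```text
down t 14.12 p [ 0.5952 -0.1751  0.0385] F [-0.3   0.57  0.4 ] open 1.0 ff 0.0
grip t 14.68 p [ 0.5952 -0.1751  0.0384] F [-1.77  0.1   6.14] open 0.698 ff 42.72
lift t 15.39 p [ 0.5948 -0.1749  0.0596] F [ 0.62  0.21 -1.61] open 0.699 ff 43.39
over t 17.65 p [0.5746 0.1708 0.1824] F [ 0.28  0.49 -1.29] open 0.698 ff 43.37
```

View pics/s2.png

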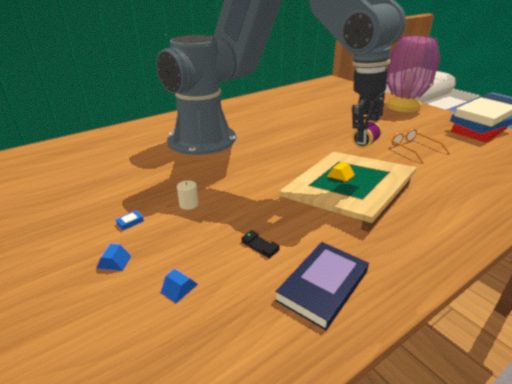

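The speaker is held at (368,130), above the uphill part of the pad. The chock is at (342,172) and the dock is empty at (260,244). Next I lower it and slide it downhill to contact.

```bash
python3 - <<'E'
from h import *
x=.036
def rel(): return RP.inv().apply(np.array(r.current_contact_force())-F0)
r.move_linear(pad(x,0,.045),vel=.1); r.sleep(.2); F0=np.array(r.current_contact_force()); st('near')
for z in np.arange(.036,.0255,-.001):
    r.move_linear(pad(x,0,z),vel=.03); r.sleep(.05)
    if rel()[2]>2.5: break
print('floor',z,rel().round(2)); st()
z+=.001; r.move_linear(pad(x,0,z),vel=.03); r.sleep(.1); b=rel(); print(b.round(2))
while x>.012:
    x-=.001; r.move_linear(pad(x,0,z),vel=.02); r.sleep(.05); f=rel()
    if f[0]-b[0]>2: break
print('chock',x,f.round(2)); r.sleep(.2); print(rel().round(2)); st()
im=snap('scene'); snap('top')
c=np.hstack([cv2.resize(load[120:220,270:430],(640,400),interpolation=2) for load in [im["pixels"]]])
cv2.imwrite('pics/s3.png',cv2.cvtColor(c,cv2.COLOR_RGB2BGR))
E
```

```text
near t 19.06 p [0.5769 0.1727 0.0876] F [-0.54 -0.79 -1.8 ] open 0.698 ff 43.37
floor 0.029999999999999992 [-1.6   0.63  8.15]
 t 21.36 p [0.5785 0.1731 0.0727] F [-3.2  -0.87  6.1 ] open 0.696 ff 44.04
[ 0.3   0.76 -0.07]
chock 0.011999999999999976 [0.2  0.17 0.45]
[ 0.79 -0.7  -0.62]
 t 29.11 p [0.5553 0.1666 0.0702] F [ 0.47 -1.23 -2.32] open 0.694 ff 43.55
```

View pics/s3.png

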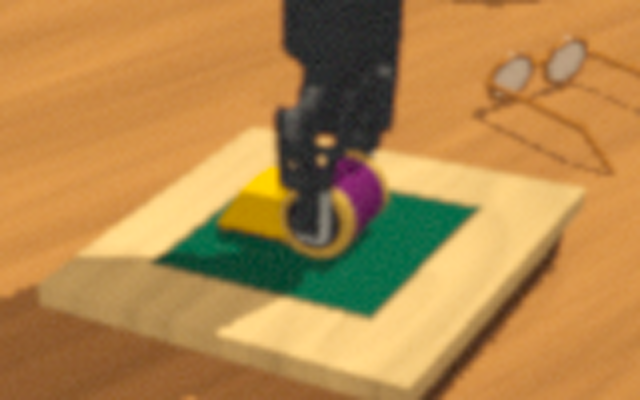

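The crop shows the speaker against the chock's uphill face. The chock is light, so it was probably nudged a few mm downhill. I measure it before letting go.

```bash
python3 - <<'E'
from meas import *
for n,b in(('top',(110,140,180,200)),('scene',(310,150,375,190))):
    im=load(n); w=world(im); l=RP.inv().apply((w-PAD).reshape(-1,3)).reshape(w.shape)
    m=mask(im,(22,140,90),(35,255,255),b)&(l[...,2]>.029)&(l[...,2]<.038); p=l[m]; print(n,len(p),p.mean(0).round(4),fit_rect(p))
    m=mask(im,(135,60,30),(172,255,255),b if n=='top' else (340,145,380,190)); p=l[m&(l[...,2]>.01)]; print(' plum',len(p),p.mean(0).round(4),p.min(0).round(3),p.max(0).round(3))
E
```

```text
top 130 [-0.0356 -0.0064  0.0335] (array([-35.1,  -5.4]), array([23.4, 34.3]), 0.5)
 plum 30 [-0.0069 -0.0137  0.0417] [-0.012 -0.019  0.033] [ 0.001 -0.006  0.049]
scene 67 [-0.0353 -0.0121  0.0345] (array([-36.7, -10.5]), array([26.7, 54.2]), 21.1)
 plum 127 [ 0.0276 -0.0008  0.0449] [ 0.008 -0.037  0.02 ] [0.038 0.021 0.078]
```

The chock is at x = -35.5 mm and square. The speaker is 47.5 mm uphill of it, so they are in contact. Now I lower the last millimetre and release.

```bash
python3 - <<'E'
from h import *
r.move_linear(pad(.0115,0,.0303),vel=.01); r.sleep(.3); st('pressed')
r.set_gripper(.85); r.sleep(.3); st('open')
r.move_linear(pad(.0115,0,.15),vel=.1); st('up')
r.move_to([.40,-.05,.30],q(PY)); r.sleep(.3)
im=snap('top'); c=im; snap('scene')
cv2.imwrite('pics/t4.png',cv2.cvtColor(cv2.resize(im["pixels"][90:240,60:260],(800,600),interpolation=2),cv2.COLOR_RGB2BGR))
from meas import *
for n,b in(('top',(100,120,190,210)),('scene',(310,140,380,195))):
    im=load(n); w=world(im); l=RP.inv().apply((w-PAD).reshape(-1,3)).reshape(w.shape)
    m=mask(im,(22,140,90),(35,255,255),b)&(l[...,2]>.029)&(l[...,2]<.038); p=l[m]; print(n,p.mean(0).round(4),fit_rect(p))
    m=mask(im,(135,60,30),(172,255,255),b); p=l[m&(l[...,2]>.04)]; print(' plum',len(p),p.mean(0).round(4),p.max(0).round(4),fit_rect(p))
E
```

```text
pressed t 29.76 p [0.5552 0.1666 0.0697] F [2.18 0.69 1.74] open 0.696 ff 43.68
open t 30.34 p [0.5549 0.1666 0.0694] F [-0.36 -0.18 -0.81] open 0.848 ff 0.0
up t 31.69 p [0.5407 0.1626 0.1877] F [-0.03  0.39  0.61] open 0.853 ff 0.0
top [-0.027   0.018   0.0326] (array([-28.1,  17.9]), array([5.1, 7.5]), 71.2)
 plum 272 [ 0.0096 -0.002   0.0615] [0.033  0.0203 0.5615] (array([-19.2, -56.7]), array([180.6,  53.4]), 62.2)
scene [-0.0338 -0.0061  0.0347] (array([-33.6,  -0.8]), array([48.3, 29.6]), 86.5)
 plum 96 [ 0.0204 -0.0005  0.0499] [0.0334 0.0201 0.0548] (array([17.4, -0.1]), array([31.5, 40.6]), 2.7)
```

View pics/t4.png

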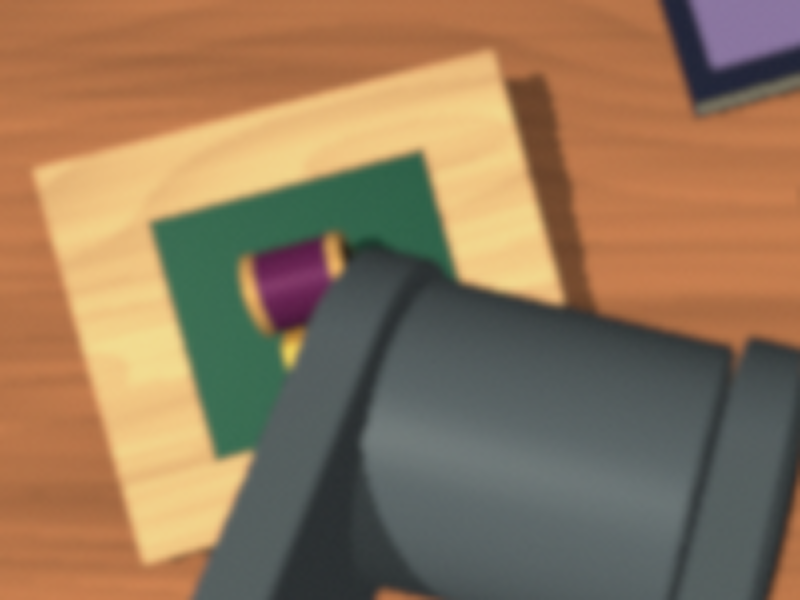

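The speaker, at crop (290,280), lies square across the slope. It rests against the chock (partly hidden at (292,350)), is let go and is staying put.

```bash
python3 -c "
from h import *
print(r.hand_in(), r.current_t())"
```

```text
the job is handed in; nothing more can be done
the job is handed in; nothing more can be done
```

The job is handed in, no verdict shown: at the last look the chock stood square on the pad with the speaker lying across the slope against its uphill face, let go and staying put; the arm kept clear of the candle.

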